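Snap the cover onto the pill organizer

ROBOT

A 7-joint arm with a two-finger parallel gripper is mounted at the origin on the work surface. World frame = base frame: x ahead of the robot, y to its left, z up, the work surface at z = 0. Lengths are in mm, angles in rad, forces in N, time in s.
With the tool pointing down it reaches from about 400 to 850 mm from the base axis. Payload 4.4 kg.
Tool frame: the origin (TCP) lies at the centre of the arm's flange, where the gripper is bolted on; the fingertips stand 199 mm ahead of it and the grasp point (between the pads) lies 180 mm ahead of it; z points along the fingers, y is the direction in which the jaws open and shut (so a half turn about z gives the same grasp; the last joint's range is limited). The gripper opens to 94 mm and grips with 3 to 60 N. Pads are 16 mm wide; open, the fingers measure 119 mm over their backs; the gripper's body (75 mm by 177 mm) begins 78 mm behind the grasp point.
Start: joints at [-1.237, 0.628, 0.038, 1.517, -0.027, 0.996, -0.02], TCP at [252.985, 598.76, 404.678] pointing down, gripper open.
Joint ranges: [-3.06, 3.06], [-0.37, 2.12], [-1.25, 1.32], [0.18, 2.47], [-1.1, 4.24], [0.23, 1.98], [-2.94, 2.94]. Speed limits (rad/s): [2.57, 2.57, 3.14, 3.14, 3.14, 3.14, 3.14].

INTERFACE

Orientations are given as a rotation vector (axis times angle).
In Python, from workcell import arm, cams, workorder gives the robot as it stands.
- The arm moves only by the tool move_arm, never from a script. Its argument "moves" is a list of rows, each an object with "gripper": the opening, from 0 (shut) to 1 (fully open); "offset": the shift along the tool's x, y, z in mm, a list of three; "angular": the turn, a rotation vector about the tool's x, y, z in degrees, a list of three. In form: [{"gripper": gripper, "offset": [dx, dy, dz], "angular": [rx, ry, rz]}, ...]. A call has 1 to 8 rows; each row is the pose to reach, as a shift and turn from the pose commanded when the call began, along the tool's axes at that moment; what a row does not reach only later rows make up. A row lasts 1/8 s, in which the tool goes at most 62.5 mm and 10.7 degrees, less where a joint would pass 70% of its speed; a pose out of reach is approached as far as the arm can. A call with a gripper value outside its range is refused whole. The fingers move at their own pace and stop on an object; "newtons" is the grip in N (left out, the last holds). Time passes only in rows, so rows that repeat a pose let the fingers close. It gives the time, the measured TCP pose, the force and the opening at its end, in the units of the state.
- arm.get_obs(): the state, without advancing time (a new reading comes with each control period).
- cams.get_image(name): name is "side" or "top"; returns the picture (480x640x3 uint8, red, green, blue); there is no depth.
- cams.get_calibration(name): a dict with "mtx" (3x3 intrinsics, pixels), "T" (4x4, takes a point from camera to world coordinates). Camera axes: x right, y up, looking along -z (the intrinsics and any distortion apply to the point x, -y, -z); pixel columns grow to the right and rows downward; lengths in mm; the calibration is good to about 2 mm. A picture is of the moment at which its call begins. get_calibration takes no time and is no camera call.
- workorder.job_done(): hands the job in, once; it reports no verdict.
The state is a dict: "clock": time; "joint_positions": joint angles; "joint_vel": joint speeds; "joint_efforts": joint torques, N m; "tool_pos": TCP position; "tcp_rot": TCP orientation; "wrist_force": force on the tool from outside, world axes, zero at the start; "torque": the same for the moment, N m; "width": finger opening in mm.
Only numpy, scipy, OpenCV 4.12 (cv2) and the standard library are available. Lean on these libraries where they do the work, as an engineer would, in place of code of your own. Each camera call takes 0.05 s, during which the arm holds its last target.

TASK

Someone left the steel bottle cap lying on top of the open green pill organizer: first put it in the ceramic dish and let go of it there. Then lay the loose flat green cover over the compartments and press it down until both end clips have snapped over it and it lies level on the organizer, fully home at both ends. Leave the two vials and the carton where they stand, and do not tip the dish.

Things in the scene. Friction and masses are not known exactly. Their poses are not given: they have to be found in the camera images.
- organizer: Green pill organizer, open on top, fixed to the table: block 146 x 48 mm (x, y), two rows of seven compartments, walls and dividers all 30 mm high. Base flange 200 mm long (x), 6 mm thick. At each x end a spring clip, 28 mm wide (y), rises to 57 mm; its upper 15 mm leans outwards. Origin: centre of the underside, on the table; x along its length. A half turn about z changes nothing.
- seat (a point): Centre of the organizer's top, 30 mm above the table, where the middle of the cover's underside belongs; axes as those of the organizer. A cover merely laid on rests on the clips' leaning tops, its underside about 16 mm above this point.
- clip_a_nose (a point): Innermost point of the spring clip at the organizer's +x end, 41.5 mm above the table, 72 mm from the middle. The clip slides outwards up to 8 mm against a spring. Pressing the cover down wedges the clips apart, some 4 to 12 N at each end; once it is home each nose springs back 2 mm over its end.
- clip_b_nose (a point): The same point of the clip at the organizer's -x end.
- cover: Loose flat green plastic plate, 148 x 54 x 8 mm (x, y, z), 60 g, lying flat on the table at the start; plain edges, thin black lines across its top. Origin: centre of its underside; x along its length. It fits either way round, stands 3 mm over the organizer on each long side, and has about 1 mm of play between the clips.
- cap: Steel bottle cap, plain short cylinder 34 mm in diameter, 14 mm high, 25 g. At the start it lies on top of the organizer's dividers (underside 30 mm above the table), up to 40 mm from the middle along the organizer's length. Origin: centre of its underside.
- dish: Loose round white ceramic dish, 124 mm across the rim, 28 mm high, 250 g, empty; flat inner floor about 5 mm above the table. Origin: centre of its underside.
- vial_a: Sealed orange vial with white cap, 36 mm in diameter, 78 mm high, standing upright; origin at the centre of its underside. Not to be disturbed.
- vial_b: A second such vial. Not to be disturbed.
- carton: Small cardboard carton, 50 x 100 x 45 mm, origin at the centre of its underside. Not to be disturbed.
Not all that is in view belongs to the job. Of the things like the cover, leave any that is brown or purple; of the rest the smaller one is meant.

How it is judged (in metres and radians):
On the way, in this order (a step that is already met when the one before it is completed fails the run):
1. the cap lies in the dish, let go (horizontal distance between cap and dish below 0.045 m and z of cap in the frame of dish below 0.03 m and contact force between the fingers and cap below 0.05 N and linear speed of cap below 0.05 m/s), for 0.2 s.
2. the gripper holds or presses the cover on the organizer (set down or pressed there, not dropped from above) (contact force between the fingers and cover above 1 N and horizontal distance between cover and seat below 0.02 m and z of cover in the frame of seat below 0.03 m), for 0.04 s.
At the end, for the whole second after the job is handed in: The cover rests on the organizer: within 6 mm of centred, 2.5 mm in height, level within 0.025 rad, in line within 0.08 rad. The cap rests in the dish (within 45 mm of its centre, underside under 30 mm above the dish's), which stands upright on the table (z of cover in the frame of seat between -0.003 and 0.0025 m and horizontal distance between cover and seat below 0.006 m and angle between cover's own z axis and vertical below 0.025 rad and angle between the x axis of cover and the x axis of organizer, either way round below 0.08 rad and linear speed of cover below 0.02 m/s and horizontal distance between cap and dish below 0.045 m and z of cap in the frame of dish below 0.03 m and linear speed of cap below 0.03 m/s and angle between dish's own z axis and vertical below 0.1 rad and height (world z) of dish below 0.01 m); the robot touches nothing.
It fails at once if a vial or the carton is shifted by more than 30 mm or tipped (distance of any of vial_a, vial_b, carton from where it was at the start of the episode above 0.03 m or angle between any of vial_a, vial_b, carton's own z axis and vertical above 0.5 rad).
It fails at once if the dish is tipped by more than 0.5 rad (angle between dish's own z axis and vertical above 0.5 rad).
It also fails if it takes over 58 s, if anything falls off the work surface, if the arm or the gripper's body presses on something with over 40 N, if the wrist force passes 120 N, or if a joint passes its speed limit or range.

## Working session

There is one attempt and no reset: what is moved stays moved. The work goes in short steps, Python scripts to look and compute and a tool call to move; the robot and the scene stay as the last step left them, time stands still between calls to the robot, and variables do not carry over. Pictures are saved under pics/ and viewed, and the job is handed in when it is done.

Besides the shell and the picture viewer there is one more tool, called after "Emit:" by a JSON object that holds its "fn" and its "kwargs", one argument or row to a line. move_arm: Moves the arm, as the interface text tells. Its arguments: {"type":"object","properties":{"moves":{"type":"array"},"newtons":{"type":"number"}},"required":["moves"]}

```bash
mkdir -p pics; ls; python3 - <<'E'
from workcell import arm,cams
import cv2
print(arm.get_obs())
for n in("side","top"):
    im=cams.get_image(n); cv2.imwrite(f"pics/{n}0.png",im[:,:,::-1]); c=cams.get_calibration(n); print(n,c)
E
```

```text
pics
{'clock': 0.0, 'joint_positions': array([-1.23680765,  0.62932485,  0.03845411,  1.51835407, -0.02702189,
        0.99625817, -0.01996812]), 'joint_vel': array([-4.25762187e-05,  2.24374488e-04,  1.91444543e-03,  1.59195691e-03,
       -6.36184792e-04, -2.73385359e-03,  2.74304656e-04]), 'joint_efforts': array([-3.15594752e-04, -5.49700534e+01,  1.14303656e+00, -1.86640924e+01,
       -5.22649172e-02,  2.34845630e-02,  1.56811016e-04]), 'tool_pos': array([252.85607987, 598.49294096, 403.77223377]), 'tcp_rot': array([-6.23726614e-01, -3.07869327e+00,  2.81469069e-03]), 'wrist_force': array([-1.10476305,  0.76879987, -0.00498131]), 'torque': array([-0.02033293, -0.01484364, -0.03811348]), 'width': 94.33057807124896}
side {'mtx': array([[590.37421549,   0.        , 320.76484039],
       [  0.        , 590.37421549, 242.50686467],
       [  0.        ,   0.        ,   1.        ]]), 'T': array([[ 7.38872115e-01,  4.69001113e-01, -4.83844968e-01,
        -1.50232406e+02],
       [-6.73531248e-01,  5.35952672e-01, -5.09028871e-01,
        -6.99512441e+02],
       [ 2.05828962e-02,  7.01991944e-01,  7.11887389e-01,
         1.13983865e+03],
       [ 0.00000000e+00,  0.00000000e+00,  0.00000000e+00,
         1.00000000e+00]])}
top {'mtx': array([[556.05780095,   0.        , 314.12498818],
       [  0.        , 556.05780095, 245.9505906 ],
       [  0.        ,   0.        ,   1.        ]]), 'T': array([[-1.05952555e-02,  9.98127284e-01, -6.02467077e-02,
         4.85187524e+02],
       [-9.99899035e-01, -1.11460675e-02, -8.81389734e-03,
         3.68688139e+01],
       [-9.46890529e-03,  6.01472394e-02,  9.98144603e-01,
         1.41685800e+03],
       [ 0.00000000e+00,  0.00000000e+00,  0.00000000e+00,
         1.00000000e+00]])}
```

View pics/top0.png

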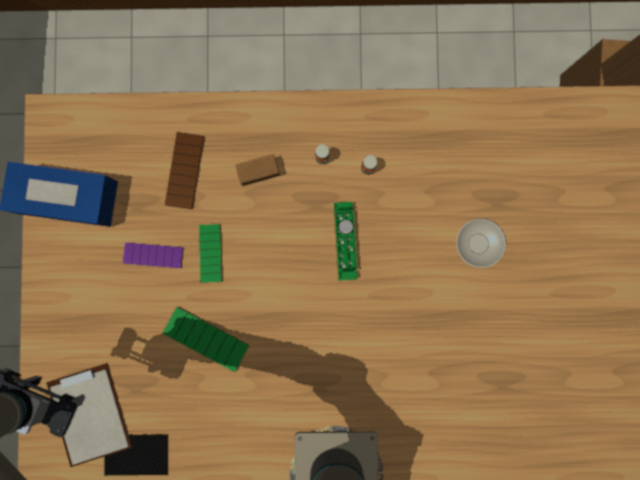

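View pics/side0.png

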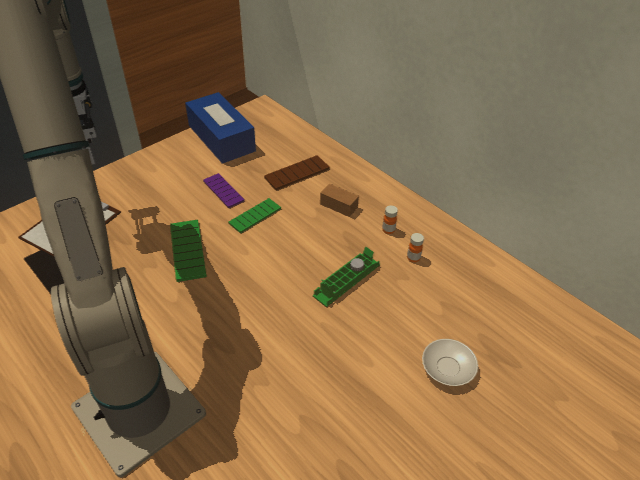

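Top view: the organizer is at (346,241) with the cap on it at (346,227), the dish is at (481,243), the vials at (322,153) and (370,163), and the carton at (259,169). There are four cover-like things: green at (210,253), larger green at (206,339), brown at (184,170) and purple at (153,255). Leaving out brown and purple, the smaller green one at (210,253) fits. I'll confirm that in a crop and by its size.

```bash
cat > h.py <<'E'
import numpy as np,cv2
from workcell import arm,cams
from scipy.spatial.transform import Rotation as R
def cal(n):
    c=cams.get_calibration(n); return c["mtx"],c["T"]
def ray(n,p):
    K,T=cal(n); d=np.array([(p[0]-K[0,2])/K[0,0],-(p[1]-K[1,2])/K[1,1],-1.]); return T[:3,3],T[:3,:3]@d
def onz(n,p,z):
    o,d=ray(n,p); return o+d*(z-o[2])/d[2]
def two(p1,n1,p2,n2):
    o1,d1=ray(n1,p1);o2,d2=ray(n2,p2)
    s=np.linalg.lstsq(np.c_[d1,-d2],o2-o1,rcond=None)[0]
    a=o1+d1*s[0];b=o2+d2*s[1]; return (a+b)/2,np.linalg.norm(a-b)
def proj(n,P):
    K,T=cal(n); q=T[:3,:3].T@(np.asarray(P)-T[:3,3]); return np.array([K[0,0]*q[0]/-q[2]+K[0,2],K[1,1]*-q[1]/-q[2]+K[1,2]])
def get(n,tag):
    im=cams.get_image(n)[:,:,::-1].copy(); cv2.imwrite(f"pics/{tag}.png",im); return im
def hsvmask(im,lo,hi):
    return cv2.inRange(cv2.cvtColor(im,cv2.COLOR_BGR2HSV),np.array(lo),np.array(hi))
def blobs(m,amin=80):
    cs,_=cv2.findContours(m,cv2.RETR_EXTERNAL,cv2.CHAIN_APPROX_NONE)
    return [c for c in cs if cv2.contourArea(c)>amin]
def rect(n,c,z):
    pts=np.array([onz(n,p,z)[:2] for p in c[:,0,:].astype(float)],np.float32)
    (x,y),(w,h),a=cv2.minAreaRect(pts)
    if w<h: w,h,a=h,w,a+90
    return x,y,w,h,(a+90)%180-90
E
python3 - <<'E'
from h import *
for n in("top","side"):
    im=cv2.imread(f"pics/{n}0.png")
    m=hsvmask(im,(45,90,30),(80,255,255))
    for c in blobs(m):
        M=cv2.moments(c); print(n,(round(M['m10']/M['m00'],1),round(M['m01']/M['m00'],1)),cv2.contourArea(c),np.round(rect(n,c,8 ),1),np.round(rect(n,c,30 ),1))
    m=hsvmask(im,(0,0,150),(180,60,255))
    for c in blobs(m,30):
        (u,v),(w,h),a=cv2.minAreaRect(c)
        if v>120 : print(n,"white",round(u,1),round(v,1),round(w,1),round(h,1),np.round(onz(n,(u,v),28),1))
t=cv2.imread("pics/top0.png");s=cv2.imread("pics/side0.png")
a=cv2.resize(t[190:310,180:380],(800,480),interpolation=cv2.INTER_CUBIC)
cv2.imwrite("pics/cropt.png",a)
cv2.imwrite("pics/crops.png",cv2.resize(s[180:320,210:400],(760,560),interpolation=cv2.INTER_CUBIC))
E
```

```text
top (205.3, 338.9) 2368.5 [339.2 325.6 207.7  75.6  61.7] [341.5 321.1 204.5  74.4  61.7]
top (209.9, 253.1) 1115.0 [555.5 314.4 144.3  53.6   1.5] [554.4 310.  142.   52.8   1.5]
top (345.6, 243.6) 1149.5 [583.4 -30.6 197.4  48.8   2.8] [581.9 -29.5 194.3  48.1   2.8]
top white 22.5 429.5 6.7 8.5 [123.7 772.9  28. ]
top white 88.0 415.0 83.7 56.1 [157.6 611.3  28. ]
top white 486.0 240.5 31.0 34.0 [ 577.9 -380.1   28. ]
top white 51.4 191.9 47.5 18.5 [713.4 712.   28. ]
top white 369.5 161.5 11.0 11.0 [780.9 -92.8  28. ]
top white 321.5 150.5 11.0 11.0 [810.5  27.9  28. ]
side (343.8, 279.3) 1206.0 [590.7 -21.2 220.8  66.5   2.9] [576.2 -34.4 216.6  65.2   2.9]
side (187.4, 249.9) 1455.5 [337.  326.  217.3  75.4  61.2] [327.6 306.1 213.1  73.9  61.2]
side (254.3, 214.9) 686.0 [553.7 314.  149.1  57.6   1.7] [540.  294.3 146.2  56.5   1.7]
side white 450.4 360.7 55.1 41.4 [ 574.  -366.7   28. ]
side white 416.5 237.0 8.0 11.0 [812.8 -58.4  28. ]
side white 40.4 241.0 30.3 23.8 [ 56.9 582.8  28. ]
side white 107.8 213.1 8.0 10.3 [240.8 565.6  28. ]
side white 391.0 209.5 7.0 10.0 [841.8  61.7  28. ]
```

View pics/cropt.png

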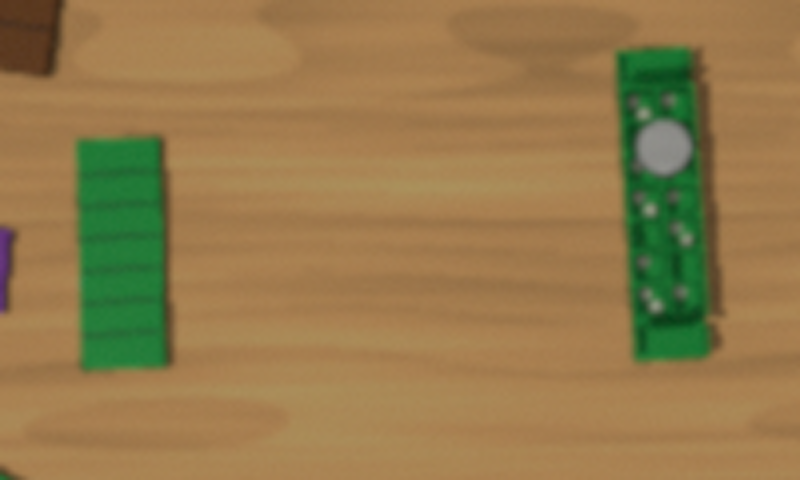

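View pics/crops.png

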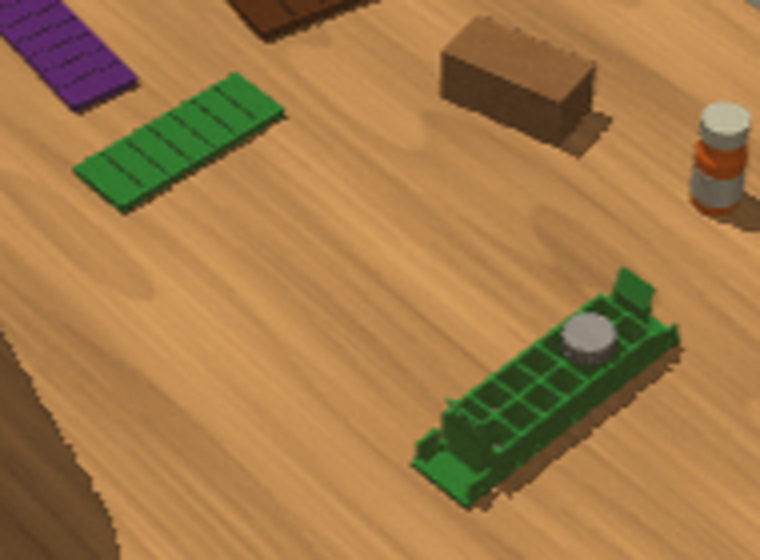

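The crops confirm it: plain flat green plate, about 144 x 54 mm as measured (cover is 148 x 54). The larger green one measures about 206 x 75 mm. Next I'll measure the cap and the dish.

```bash
python3 - <<'E'
from h import *
C={}
for n,(u,v),z in(("top",(346,227),44),("side",(357,264),44)):
    im=cv2.imread(f"pics/{n}0.png"); H=cv2.cvtColor(im,cv2.COLOR_BGR2HSV)
    print(n,H[v,u],im[v,u])
    m=cv2.inRange(H,np.array((0,0,95)),np.array((180,45,255)))
    w=np.zeros_like(m); w[v-14:v+15,u-14:u+15]=255
    for c in blobs(m&w,15):
        M=cv2.moments(c); p=(M['m10']/M['m00'],M['m01']/M['m00']); print(p,cv2.boundingRect(c),cv2.contourArea(c),onz(n,p,z)); C[n]=p
print("cap tri",two(C["top"],"top",C["side"],"side"))
for n,(u,v) in(("top",(481,243)),("side",(450,362))):
    im=cv2.imread(f"pics/{n}0.png"); H=cv2.cvtColor(im,cv2.COLOR_BGR2HSV)
    m=cv2.inRange(H,np.array((0,0,60)),np.array((180,75,255)))
    w=np.zeros_like(m); w[v-40:v+41,u-40:u+41]=255
    for c in blobs(m&w,200):
        pts=np.array([onz(n,p,28)[:2] for p in c[:,0].astype(float)],np.float32)
        print(n,cv2.boundingRect(c),cv2.fitEllipse(pts),cv2.minEnclosingCircle(pts))
for a,b in(((370,162),(416.5,239)),((322,152),(391,212))): print(two(a,"top",b,"side"), onz("top",a,78))
q=arm.get_obs(); r=R.from_rotvec(q["tcp_rot"]).as_matrix(); print(r.round(3))
E
```

```text
top [ 18   9 141] [136 139 141]
(345.43522012578615, 226.49685534591194) (339, 220, 14, 14) 132.5 [615.46467685 -29.08670777  44.        ]
side [ 16  33 146] [127 137 146]
(356.63690476190476, 262.86507936507934) (350, 258, 14, 10) 84.0 [614.13521109 -29.01129205  44.        ]
cap tri (array([615.16642864, -28.78218823,  43.11483095]), np.float64(1.027191592487314))
top (456, 219, 50, 49) ((572.44970703125, -366.76202392578125), (119.62126922607422, 121.06050109863281), 38.37844467163086) ((572.3457641601562, -366.64453125), 61.591251373291016)
side (422, 339, 56, 47) ((571.4539184570312, -366.13482666015625), (119.64081573486328, 120.27825927734375), 91.94751739501953) ((571.3619995117188, -366.2799987792969), 61.36398696899414)
(array([769.5576458 , -89.28745157,  72.39881512]), np.float64(1.7245976499189508)) [769.01275609 -89.36447894  78.        ]
(array([797.36104837,  26.8128561 ,  69.24737919]), np.float64(0.5735794620403195)) [795.1191027   27.07230266  78.        ]
[[-0.921  0.389 -0.001]
 [ 0.389  0.921 -0.002]
 [-0.    -0.002 -1.   ]]
```

```bash
cat >> h.py <<'E'
def plan(tgt,yaw):
    """shift/turn in tool axes from measured pose to TCP tgt, tool y at yaw deg (mod 180), pointing down"""
    q=arm.get_obs(); r=R.from_rotvec(q["tcp_rot"]); p=q["tool_pos"]
    best=None
    for k in(0,180):
        a=np.radians(yaw+k); y=np.array([np.cos(a),np.sin(a),0]); z=np.array([0,0,-1.]); x=np.cross(y,z)
        rv=(r.inv()*R.from_matrix(np.c_[x,y,z])).as_rotvec(degrees=True)
        if best is None or np.linalg.norm(rv)<np.linalg.norm(best): best=rv
    print("t",round(float(q["clock"]),2),"pos",p.round(1),"off",r.inv().apply(np.array(tgt)-p).round(1),"ang",best.round(1),"w",round(float(q["width"]),1),"F",q["wrist_force"].round(1),"q",q["joint_positions"].round(2))
E
python3 -c "
from h import *
plan((615,-29,330),92.8)"
```

```text
t 0.1 pos [252.9 598.5 403.9] off [-577.8 -436.9   74.6] ang [ -0.1  -0.  -25.7] w 93.8 F [ 1.5 -0.7 -0.4] q [-1.24  0.63  0.04  1.52 -0.03  1.   -0.02]
```

Emit:
{"fn": "move_arm", "kwargs": {
  "moves": [
    {"gripper":0.7,"offset":[-578,-437,74],"angular":[0,0,-25.7]},
    {"gripper":0.7,"offset":[-578,-437,74],"angular":[0,0,-25.7]},
    {"gripper":0.7,"offset":[-578,-437,74],"angular":[0,0,-25.7]},
    {"gripper":0.7,"offset":[-578,-437,74],"angular":[0,0,-25.7]},
    {"gripper":0.7,"offset":[-578,-437,74],"angular":[0,0,-25.7]},
    {"gripper":0.7,"offset":[-578,-437,74],"angular":[0,0,-25.7]},
    {"gripper":0.7,"offset":[-578,-437,74],"angular":[0,0,-25.7]},
    {"gripper":0.7,"offset":[-578,-437,74],"angular":[0,0,-25.7]}
  ]
}}

```text
clock: 1.1
tool_pos: [502.4, 166.2, 353.5]
tcp_rot: [0.077, -3.141, -0.0]
wrist_force: [1.3, -0.3, -0.2]
width: 65.7
```

```bash
python3 -c "
from h import *
plan((615,-29,330),92.8)"
```

```text
t 1.1 pos [502.4 166.2 353.5] off [-102.9 -200.5   23.5] ang [ 0. -0.  0.] w 65.7 F [ 1.3 -0.3 -0.2] q [-0.31  0.52 -0.09  1.91  0.07  0.71  1.18]
```

Emit:
{"fn": "move_arm", "kwargs": {
  "moves": [
    {"gripper":0.7,"offset":[-100,-196,23],"angular":[0,0,0]},
    {"gripper":0.7,"offset":[-100,-196,23],"angular":[0,0,0]},
    {"gripper":0.7,"offset":[-100,-196,23],"angular":[0,0,0]},
    {"gripper":0.7,"offset":[-100,-196,23],"angular":[0,0,0]},
    {"gripper":0.7,"offset":[-100,-196,23],"angular":[0,0,0]},
    {"gripper":0.7,"offset":[-100,-196,23],"angular":[0,0,0]}
  ]
}}

```text
clock: 1.85
tool_pos: [610.7, -21.8, 330.5]
tcp_rot: [0.078, -3.139, -0.002]
wrist_force: [-0.1, 0.4, -1.2]
width: 65.6
```

```bash
python3 -c "
from h import *
plan((615,-29,330),92.8)"
```

```text
t 1.85 pos [610.7 -21.8 330.5] off [-4.  -7.4  0.5] ang [ 0.1 -0.1  0. ] w 65.6 F [-0.1  0.4 -1.2] q [ 0.05  0.66 -0.1   1.7   0.08  0.79  1.53]
```

Emit:
{"fn": "move_arm", "kwargs": {
  "moves": [
    {"gripper":0.7,"offset":[-4,-7,40],"angular":[0,0,0]},
    {"gripper":0.7,"offset":[-4,-7,70],"angular":[0,0,0]},
    {"gripper":0.7,"offset":[-4,-7,70],"angular":[0,0,0]},
    {"gripper":0.7,"offset":[-4,-7,70],"angular":[0,0,0]}
  ]
}}

```text
clock: 2.35
tool_pos: [615.7, -28.4, 262.0]
tcp_rot: [-0.079, 3.139, 0.001]
wrist_force: [0.1, -0.3, 0.4]
width: 65.8
```

```bash
python3 - <<'E'
from h import *
plan((615,-29,232),92.8)
im=get("side","side1"); cv2.imwrite("pics/side1c.png",cv2.resize(im[140:340,240:480],(800,600)*1 if 0 else (720,600),interpolation=cv2.INTER_CUBIC))
E
```

```text
t 2.35 pos [615.7 -28.4 262. ] off [ 0.8 -0.6 30. ] ang [0.  0.1 0.1] w 65.8 F [ 0.1 -0.3  0.4] q [ 0.05  0.76 -0.09  1.73  0.1   0.65  1.53]
```

View pics/side1c.png

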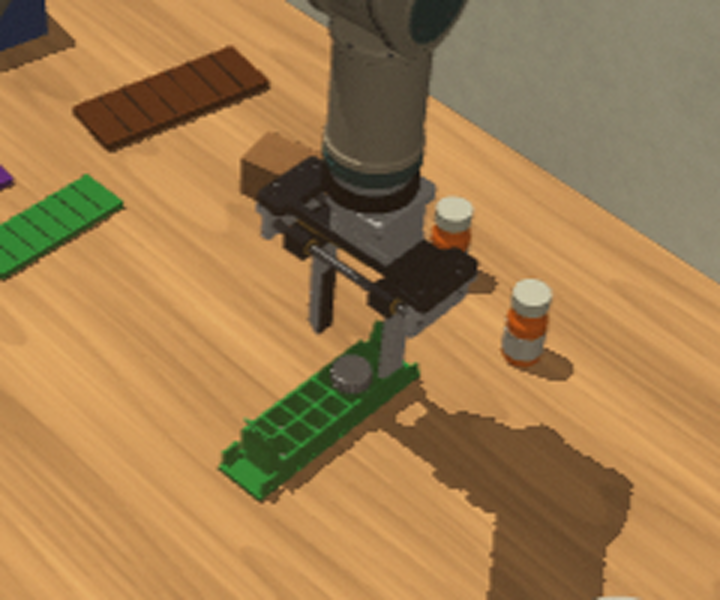

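The side view (crop) shows the fingers straddling the cap at about (350,375), clear of both vials. Now I'll lower and grip.

Emit:
{"fn": "move_arm", "kwargs": {
  "moves": [
    {"gripper":0.7,"offset":[0,0,20],"angular":[0,0,0]},
    {"gripper":0.7,"offset":[0,0,30],"angular":[0,0,0]},
    {"gripper":0.7,"offset":[0,0,30],"angular":[0,0,0]},
    {"gripper":0.2,"offset":[0,0,30],"angular":[0,0,0]},
    {"gripper":0.2,"offset":[0,0,30],"angular":[0,0,0]},
    {"gripper":0.2,"offset":[0,0,30],"angular":[0,0,0]},
    {"gripper":0.2,"offset":[0,0,30],"angular":[0,0,0]}
  ],
  "newtons": 15
}}

```text
clock: 3.28
tool_pos: [615.6, -29.7, 231.1]
tcp_rot: [-0.076, 3.14, 0.0]
wrist_force: [0.8, 0.1, 1.7]
width: 33.4
```

Emit:
{"fn": "move_arm", "kwargs": {
  "moves": [
    {"gripper":0.2,"offset":[0,0,0],"angular":[0,0,0]},
    {"gripper":0.2,"offset":[0,0,-10],"angular":[0,0,0]},
    {"gripper":0.2,"offset":[0,0,-40],"angular":[0,0,0]},
    {"gripper":0.2,"offset":[0,0,-80],"angular":[0,0,0]},
    {"gripper":0.2,"offset":[0,0,-80],"angular":[0,0,0]}
  ]
}}

```text
clock: 3.9
tool_pos: [616.7, -29.7, 314.5]
tcp_rot: [-0.076, 3.134, -0.0]
wrist_force: [0.9, 0.3, -0.1]
width: 33.4
```

```bash
python3 - <<'E'
from h import *
plan((572,-366.5,300),92.8)
im=get("side","side2"); cv2.imwrite("pics/side2c.png",cv2.resize(im[140:340,240:480],(720,600),interpolation=cv2.INTER_CUBIC))
E
```

```text
t 3.9 pos [616.7 -29.7 314.5] off [  61.1 -334.2   14.2] ang [-0.   0.4 -0. ] w 33.4 F [ 0.9  0.3 -0.1] q [ 0.06  0.69 -0.1   1.7   0.09  0.75  1.54]
```

View pics/side2c.png

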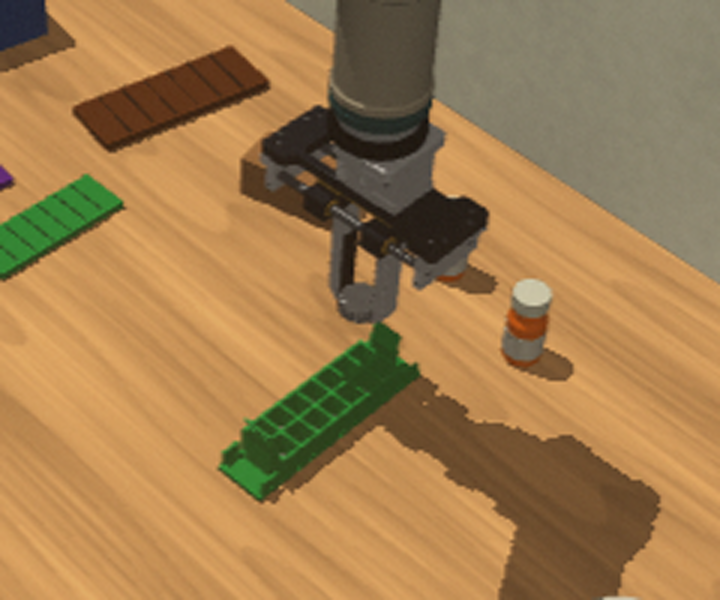

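The cap is held between the fingers at about (360,300) in the crop, with the width at 33.4 mm and the organizer now empty. Next, over to the dish.

Emit:
{"fn": "move_arm", "kwargs": {
  "moves": [
    {"gripper":0.2,"offset":[61,-334,10],"angular":[0,0,0]},
    {"gripper":0.2,"offset":[61,-334,10],"angular":[0,0,0]},
    {"gripper":0.2,"offset":[61,-334,10],"angular":[0,0,0]},
    {"gripper":0.2,"offset":[61,-334,10],"angular":[0,0,0]},
    {"gripper":0.2,"offset":[61,-334,10],"angular":[0,0,0]},
    {"gripper":0.2,"offset":[61,-334,10],"angular":[0,0,0]},
    {"gripper":0.2,"offset":[61,-334,10],"angular":[0,0,0]},
    {"gripper":0.2,"offset":[61,-334,10],"angular":[0,0,0]}
  ]
}}

```text
clock: 4.95
tool_pos: [571.3, -364.1, 300.0]
tcp_rot: [0.08, -3.14, -0.004]
wrist_force: [0.4, 1.1, 0.1]
width: 33.8
```

```bash
python3 -c "
from h import *
plan((572,-366.5,215),92.8)"
```

```text
t 4.95 pos [ 571.3 -364.1  300. ] off [-0.7 -2.7 85. ] ang [ 0.2 -0.   0.1] w 33.8 F [0.4 1.1 0.1] q [ 0.6   0.78 -0.13  1.52  0.12  0.85  2.05]
```

Emit:
{"fn": "move_arm", "kwargs": {
  "moves": [
    {"gripper":0.2,"offset":[-1,-2,40],"angular":[0,0,0]},
    {"gripper":0.2,"offset":[-1,-2,70],"angular":[0,0,0]},
    {"gripper":0.2,"offset":[-1,-2,85],"angular":[0,0,0]},
    {"gripper":0.2,"offset":[-1,-2,85],"angular":[0,0,0]},
    {"gripper":0.2,"offset":[-1,-2,85],"angular":[0,0,0]}
  ]
}}

```text
clock: 5.58
tool_pos: [572.7, -367.9, 217.1]
tcp_rot: [-0.078, 3.139, -0.001]
wrist_force: [0.2, 0.5, -0.1]
width: 33.4
```

```bash
python3 - <<'E'
from h import *
plan((572,-366.5,213),92.8)
im=get("side","side3"); cv2.imwrite("pics/side3c.png",cv2.resize(im[220:440,340:580],(720,660),interpolation=cv2.INTER_CUBIC)[:600])
E
```

```text
t 5.58 pos [ 572.7 -367.9  217.1] off [0.7 1.5 4.1] ang [-0.1  0.1  0. ] w 33.4 F [ 0.2  0.5 -0.1] q [ 0.6   0.89 -0.12  1.55  0.14  0.7   2.03]
```

View pics/side3c.png

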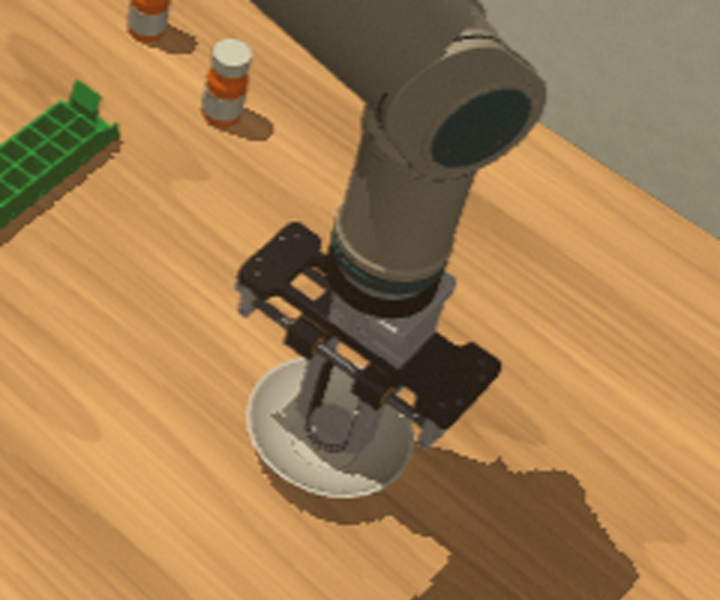

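The cap at (330,425) in the crop is in the middle of the dish, just above its floor. I'll lower slightly, release and retreat.

Emit:
{"fn": "move_arm", "kwargs": {
  "moves": [
    {"gripper":0.2,"offset":[0,0,4],"angular":[0,0,0]},
    {"gripper":0.5,"offset":[0,0,4],"angular":[0,0,0]},
    {"gripper":0.5,"offset":[0,0,4],"angular":[0,0,0]},
    {"gripper":0.5,"offset":[0,0,4],"angular":[0,0,0]},
    {"gripper":0.5,"offset":[0,0,-30],"angular":[0,0,0]},
    {"gripper":0.5,"offset":[0,0,-80],"angular":[0,0,0]},
    {"gripper":0.5,"offset":[0,0,-120],"angular":[0,0,0]},
    {"gripper":0.5,"offset":[0,0,-120],"angular":[0,0,0]}
  ]
}}

```text
clock: 6.62
tool_pos: [573.0, -368.9, 339.9]
tcp_rot: [-0.076, 3.134, -0.006]
wrist_force: [-0.2, 0.0, -0.2]
width: 47.0
```

```bash
python3 - <<'E'
from h import *
plan((555,314,330),91.5)
im=get("side","side4"); cv2.imwrite("pics/side4c.png",cv2.resize(im[300:420,380:530],(750,600),interpolation=cv2.INTER_CUBIC)[:600])
E
```

```text
t 6.62 pos [ 573.  -368.9  339.9] off [-15.1 683.    7.2] ang [-0.2  0.4  1.3] w 47.0 F [-0.2  0.  -0.2] q [ 0.61  0.74 -0.14  1.48  0.12  0.92  2.05]
```

View pics/side4c.png

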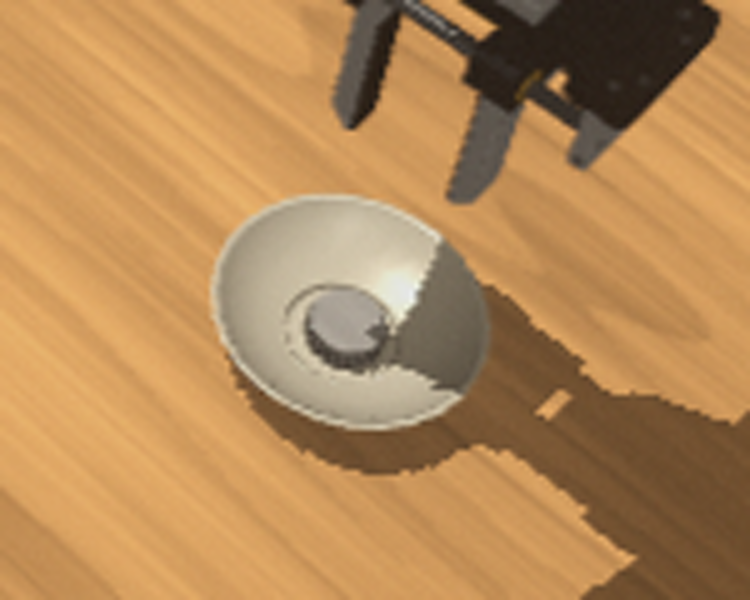

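The cap lies on the dish floor at about (345,325) in the crop, released. Next is the cover.

Emit:
{"fn": "move_arm", "kwargs": {
  "moves": [
    {"gripper":0.75,"offset":[-15,683,7],"angular":[-0.2,0.4,1.3]},
    {"gripper":0.75,"offset":[-15,683,7],"angular":[-0.2,0.4,1.3]},
    {"gripper":0.75,"offset":[-15,683,7],"angular":[-0.2,0.4,1.3]},
    {"gripper":0.75,"offset":[-15,683,7],"angular":[-0.2,0.4,1.3]},
    {"gripper":0.75,"offset":[-15,683,7],"angular":[-0.2,0.4,1.3]},
    {"gripper":0.75,"offset":[-15,683,7],"angular":[-0.2,0.4,1.3]},
    {"gripper":0.75,"offset":[-15,683,7],"angular":[-0.2,0.4,1.3]},
    {"gripper":0.75,"offset":[-15,683,7],"angular":[-0.2,0.4,1.3]}
  ]
}}

```text
clock: 7.68
tool_pos: [557.7, 133.3, 329.2]
tcp_rot: [0.041, -3.132, -0.004]
wrist_force: [1.4, 0.0, 0.2]
width: 70.5
```

```bash
python3 -c "
from h import *
plan((555,314,330),91.5)"
```

```text
t 7.67 pos [557.7 133.3 329.2] off [ -2.  180.7  -0.3] ang [ 0.2 -0.6 -0. ] w 70.5 F [1.4 0.  0.2] q [-0.22  0.62 -0.1   1.81  0.08  0.73  1.24]
```

Emit:
{"fn": "move_arm", "kwargs": {
  "moves": [
    {"gripper":0.75,"offset":[-2,176,0],"angular":[0,0,0]},
    {"gripper":0.75,"offset":[-2,176,0],"angular":[0,0,0]},
    {"gripper":0.75,"offset":[-2,176,0],"angular":[0,0,0]},
    {"gripper":0.75,"offset":[-2,176,0],"angular":[0,0,0]},
    {"gripper":0.75,"offset":[-2,176,0],"angular":[0,0,0]},
    {"gripper":0.75,"offset":[-2,176,0],"angular":[0,0,0]}
  ]
}}

```text
clock: 8.43
tool_pos: [556.4, 305.4, 330.6]
tcp_rot: [0.036, -3.133, -0.002]
wrist_force: [1.2, 0.1, 0.2]
width: 70.4
```

```bash
python3 -c "
from h import *
plan((555,314,240),91.5)"
```

```text
t 8.43 pos [556.4 305.4 330.6] off [ 0.4  8.6 90.7] ang [ 0.1 -0.5 -0.2] w 70.4 F [1.2 0.1 0.2] q [-0.5   0.69 -0.08  1.63  0.06  0.83  0.99]
```

Emit:
{"fn": "move_arm", "kwargs": {
  "moves": [
    {"gripper":0.75,"offset":[1,8,50],"angular":[0,-0.5,0]},
    {"gripper":0.75,"offset":[1,8,90],"angular":[0,-0.5,0]},
    {"gripper":0.75,"offset":[1,8,95],"angular":[0,-0.5,0]},
    {"gripper":0.75,"offset":[1,8,95],"angular":[0,-0.5,0]},
    {"gripper":0.75,"offset":[1,8,95],"angular":[0,-0.5,0]}
  ]
}}

```text
clock: 9.05
tool_pos: [555.0, 315.8, 238.3]
tcp_rot: [-0.039, 3.137, 0.008]
wrist_force: [-0.1, -0.2, -0.8]
width: 70.2
```

```bash
python3 - <<'E'
from h import *
plan((555,314,202),91.5)
im=get("side","side5"); cv2.imwrite("pics/side5c.png",cv2.resize(im[140:260,190:340],(750,600),interpolation=cv2.INTER_CUBIC)[:600])
E
```

```text
t 9.05 pos [555.  315.8 238.3] off [ 0.2 -1.9 36.3] ang [ 0.3  0.3 -0.1] w 70.2 F [-0.1 -0.2 -0.8] q [-0.52  0.81 -0.07  1.68  0.08  0.64  0.97]
```

View pics/side5c.png

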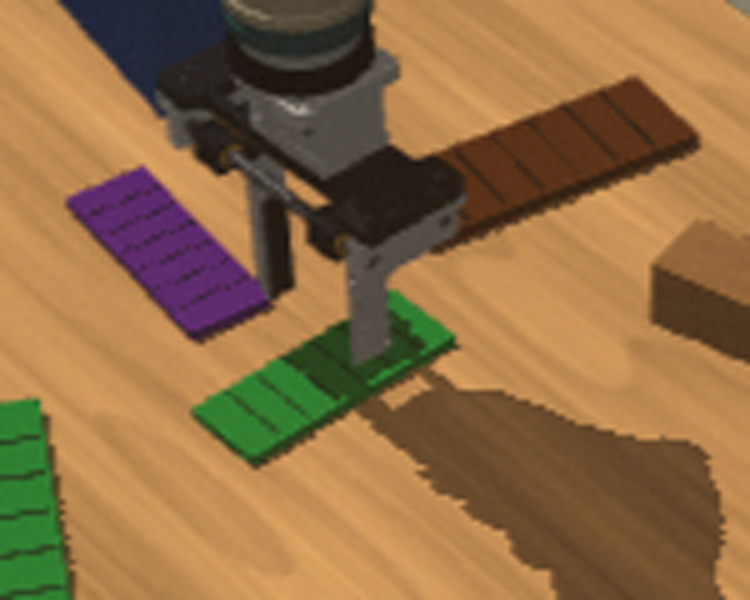

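The fingers straddle the cover at about (340,370) in the crop, and the purple piece sits just outside the left finger. I'll narrow the jaws slightly, lower and grip.

Emit:
{"fn": "move_arm", "kwargs": {
  "moves": [
    {"gripper":0.68,"offset":[0,-2,10],"angular":[0,0.2,0]},
    {"gripper":0.68,"offset":[0,-2,25],"angular":[0,0.2,0]},
    {"gripper":0.68,"offset":[0,-2,36],"angular":[0,0.2,0]},
    {"gripper":0.68,"offset":[0,-2,36],"angular":[0,0.2,0]},
    {"gripper":0.3,"offset":[0,-2,36],"angular":[0,0.2,0]},
    {"gripper":0.3,"offset":[0,-2,36],"angular":[0,0.2,0]},
    {"gripper":0.3,"offset":[0,-2,36],"angular":[0,0.2,0]}
  ],
  "newtons": 40
}}

```text
clock: 9.98
tool_pos: [554.0, 314.1, 200.0]
tcp_rot: [0.041, -3.139, -0.005]
wrist_force: [0.3, 1.5, -0.4]
width: 53.3
```

```bash
python3 -c "
from h import *
plan((555,314,202),91.5)"
```

```text
t 9.97 pos [554.  314.1 200. ] off [-1.  -0.1 -2. ] ang [ 0.2 -0.1 -0. ] w 53.3 F [ 0.3  1.5 -0.4] q [-0.52  0.87 -0.06  1.69  0.08  0.58  0.97]
```

Emit:
{"fn": "move_arm", "kwargs": {
  "moves": [
    {"gripper":0.3,"offset":[0,0,-10],"angular":[0,0,0]},
    {"gripper":0.3,"offset":[0,0,-40],"angular":[0,0,0]},
    {"gripper":0.3,"offset":[0,0,-80],"angular":[0,0,0]},
    {"gripper":0.3,"offset":[0,0,-110],"angular":[0,0,0]},
    {"gripper":0.3,"offset":[0,0,-110],"angular":[0,0,0]}
  ]
}}

```text
clock: 10.6
tool_pos: [555.2, 314.1, 313.5]
tcp_rot: [-0.041, 3.138, 0.01]
wrist_force: [-0.1, 0.1, -0.8]
width: 53.4
```

```bash
python3 - <<'E'
from h import *
plan((583,-30,310),92.8)
im=get("side","side6"); cv2.imwrite("pics/side6c.png",cv2.resize(im[120:260,190:340],(640,600),interpolation=cv2.INTER_CUBIC)[:600])
E
```

```text
t 10.6 pos [555.2 314.1 313.5] off [ -18.8 -344.8    1.3] ang [ 0.4  0.2 -1.3] w 53.4 F [-0.1  0.1 -0.8] q [-0.51  0.71 -0.08  1.64  0.07  0.79  0.98]
```

View pics/side6c.png

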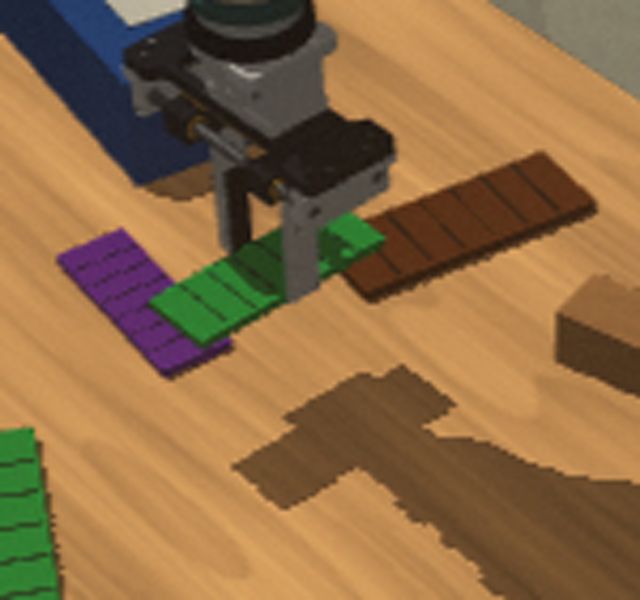

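The cover is held level at about (265,280) in the crop. Now over the organizer.

Emit:
{"fn": "move_arm", "kwargs": {
  "moves": [
    {"gripper":0.3,"offset":[-19,-345,1],"angular":[0,0,-1.3]},
    {"gripper":0.3,"offset":[-19,-345,1],"angular":[0,0,-1.3]},
    {"gripper":0.3,"offset":[-19,-345,1],"angular":[0,0,-1.3]},
    {"gripper":0.3,"offset":[-19,-345,1],"angular":[0,0,-1.3]},
    {"gripper":0.3,"offset":[-19,-345,1],"angular":[0,0,-1.3]},
    {"gripper":0.3,"offset":[-19,-345,1],"angular":[0,0,-1.3]},
    {"gripper":0.3,"offset":[-19,-345,1],"angular":[0,0,-1.3]},
    {"gripper":0.3,"offset":[-19,-345,1],"angular":[0,0,-1.3]}
  ]
}}

```text
clock: 11.65
tool_pos: [582.0, -29.4, 307.2]
tcp_rot: [0.078, -3.137, -0.008]
wrist_force: [0.5, 0.4, -0.6]
width: 53.7
```

```bash
python3 - <<'E'
from h import *
plan((583,-30,265),92.8)
E
```

```text
t 11.65 pos [582.  -29.4 307.2] off [-1.1 -0.9 42.2] ang [ 0.3 -0.2  0.1] w 53.7 F [ 0.5  0.4 -0.6] q [ 0.09  0.66 -0.13  1.8   0.11  0.7   1.52]
```

Emit:
{"fn": "move_arm", "kwargs": {
  "moves": [
    {"gripper":0.3,"offset":[-1,-1,20],"angular":[0,0,0]},
    {"gripper":0.3,"offset":[-1,-1,35],"angular":[0,0,0]},
    {"gripper":0.3,"offset":[-1,-1,38],"angular":[0,0,0]},
    {"gripper":0.3,"offset":[-1,-1,38],"angular":[0,0,0]}
  ]
}}

```text
clock: 12.15
tool_pos: [583.3, -30.9, 270.0]
tcp_rot: [0.078, -3.138, -0.006]
wrist_force: [0.1, 0.4, -0.6]
width: 53.0
```

```bash
python3 - <<'E'
from h import *
plan((583,-30,265),92.8)
im=get("side","side7"); cv2.imwrite("pics/side7c.png",cv2.resize(im[200:320,280:430],(750,600),interpolation=cv2.INTER_CUBIC)[:600])
im=get("top","top7"); cv2.imwrite("pics/top7c.png",cv2.resize(im[180:300,270:420],(750,600),interpolation=cv2.INTER_CUBIC)[:600])
E
```

```text
t 12.15 pos [583.3 -30.9 270. ] off [0.2 0.9 5. ] ang [ 0.2 -0.1  0.1] w 53.0 F [ 0.1  0.4 -0.6] q [ 0.08  0.71 -0.12  1.82  0.13  0.62  1.51]
```

View pics/side7c.png

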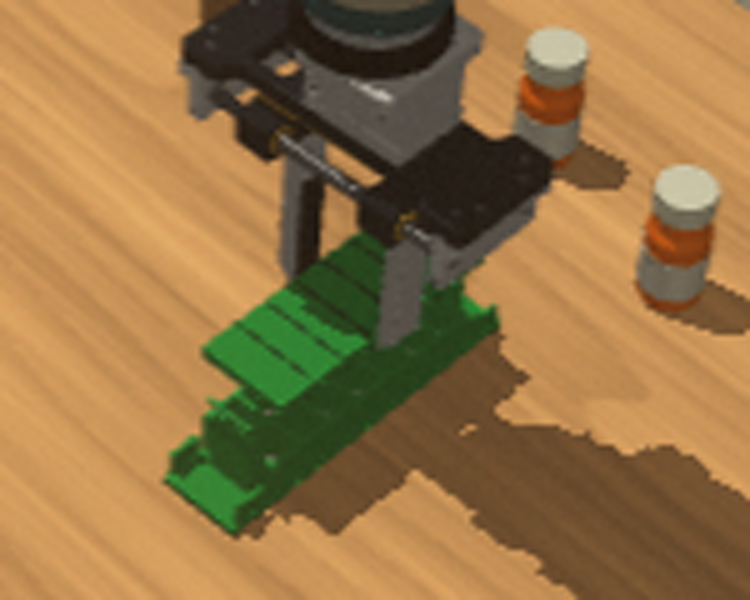

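View pics/top7c.png

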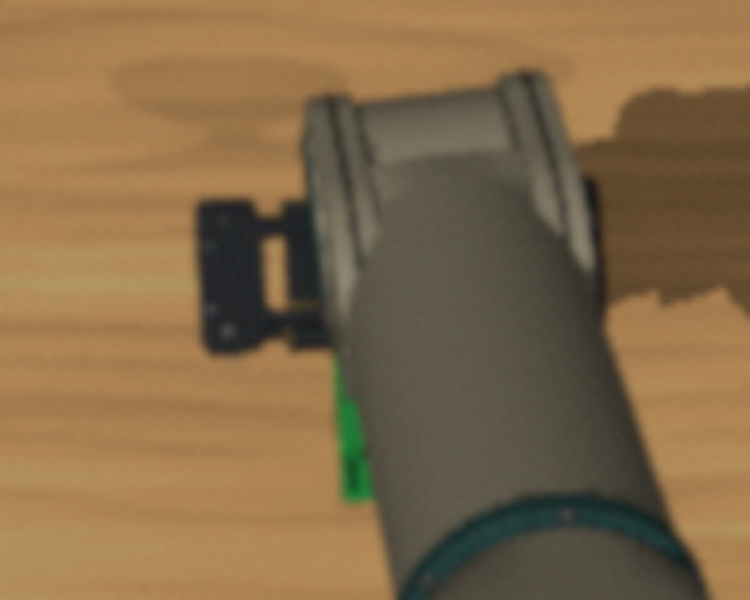

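Side crop: the cover (near corners at (203,350) and (280,403)) sits above and in line with the organizer, whose near flange corners are at (165,480) and (235,533). The arm blocks the top view. I'll check the cover-to-organizer offset from these corners.

```bash
python3 - <<'E'
from h import *
c=lambda u,v:(280+u/5-.4,200+v/5-.4)
a,b=onz("side",c(203,350),78),onz("side",c(280,403),78)
print("cover near end",a,b,(a+b)/2,np.linalg.norm(a-b))
th=np.radians(2.8); u=np.array([np.cos(th),np.sin(th)])
print("cover centre",((a+b)/2)[:2]+74*u)
a,b=onz("side",c(165,480),6),onz("side",c(240,533),2)
a2=onz("side",c(235,533),6)
print("org near end",a,b,a2,"centre",((a+a2)/2)[:2]+100*u,np.linalg.norm(a-a2))
# expected pixels
for o in((583.4,-30.2),):
  for P in ((-100,24,6),(-100,-24,6),(100,-24,6)):
    w=np.array([o[0]+P[0]*u[0]-P[1]*u[1],o[1]+P[0]*u[1]+P[1]*u[0],P[2]]); p=proj("side",w); print("exp org crop",((p-[280,200]+.4)*5).round(0))
  for P in ((-74,27,78),(-74,-27,78)):
    w=np.array([o[0]+P[0]*u[0]-P[1]*u[1],o[1]+P[0]*u[1]+P[1]*u[0],P[2]]); p=proj("side",w); print("exp cov crop",((p-[280,200]+.4)*5).round(0))
E
```

```text
cover near end [508.47706233  -7.32244123  78.        ] [513.20495307 -56.55126003  78.        ] [510.8410077  -31.93685063  78.        ] 49.455328843267004
cover centre [584.75266186 -28.32196767]
org near end [480.7375934  -11.95118439   6.        ] [488.20803836 -58.74768939   2.        ] [484.13333815 -59.38576259   6.        ] centre [582.31607951 -30.78349651] 47.5559700962187
exp org crop [166. 477.]
exp org crop [235. 532.]
exp org crop [503. 322.]
exp cov crop [202. 350.]
exp cov crop [282. 411.]
```

The offset is within about 2 mm, so the clips' leads can take it. I'll lower to contact in small steps.

Emit:
{"fn": "move_arm", "kwargs": {
  "moves": [
    {"gripper":0.3,"offset":[0,1,10],"angular":[0,0,0]},
    {"gripper":0.3,"offset":[0,1,18],"angular":[0,0,0]},
    {"gripper":0.3,"offset":[0,1,22],"angular":[0,0,0]},
    {"gripper":0.3,"offset":[0,1,22],"angular":[0,0,0]}
  ],
  "newtons": 60
}}

```text
clock: 12.75
tool_pos: [582.8, -30.6, 247.6]
tcp_rot: [0.076, -3.137, -0.005]
wrist_force: [-1.0, 0.1, -1.0]
width: 53.1
```

```bash
python3 - <<'E'
from h import *
plan((583,-30,246),92.8)
print(arm.get_obs()["torque"])
im=get("side","side8"); cv2.imwrite("pics/side8c.png",cv2.resize(im[200:320,280:430],(750,600),interpolation=cv2.INTER_CUBIC)[:600])
E
```

```text
t 12.75 pos [582.8 -30.6 247.6] off [-0.2  0.5  1.6] ang [ 0.2 -0.2 -0. ] w 53.1 F [-1.   0.1 -1. ] q [ 0.08  0.75 -0.11  1.83  0.13  0.58  1.5 ]
[ 0.08931176  0.20774714 -0.06865899]
```

View pics/side8c.png

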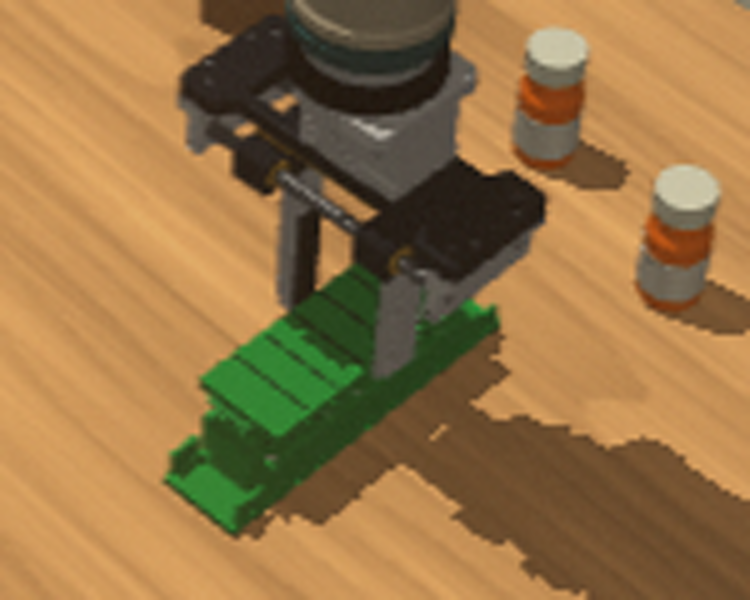

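The cover is meeting the clip leads (near edge at about (200,385)–(275,437)). Pressing on in small steps.

Emit:
{"fn": "move_arm", "kwargs": {
  "moves": [
    {"gripper":0.3,"offset":[0,0,2],"angular":[0,0,0]},
    {"gripper":0.3,"offset":[0,0,4],"angular":[0,0,0]},
    {"gripper":0.3,"offset":[0,0,6],"angular":[0,0,0]},
    {"gripper":0.3,"offset":[0,0,6],"angular":[0,0,0]}
  ]
}}

```text
clock: 13.3
tool_pos: [583.3, -30.6, 242.6]
tcp_rot: [0.076, -3.14, -0.005]
wrist_force: [-2.5, 0.2, 4.0]
width: 53.0
```

```bash
python3 - <<'E'
from h import *
plan((583,-30,230),92.8)
print(arm.get_obs()["torque"])
im=get("side","side9"); cv2.imwrite("pics/side9c.png",cv2.resize(im[200:320,280:430],(750,600),interpolation=cv2.INTER_CUBIC)[:600])
E
```

```text
t 13.3 pos [583.3 -30.6 242.6] off [ 0.3  0.5 12.6] ang [ 0.2 -0.1 -0. ] w 53.0 F [-2.5  0.2  4. ] q [ 0.07  0.75 -0.11  1.83  0.13  0.56  1.5 ]
[ 0.04347796  0.27836786 -0.05211178]
```

View pics/side9c.png

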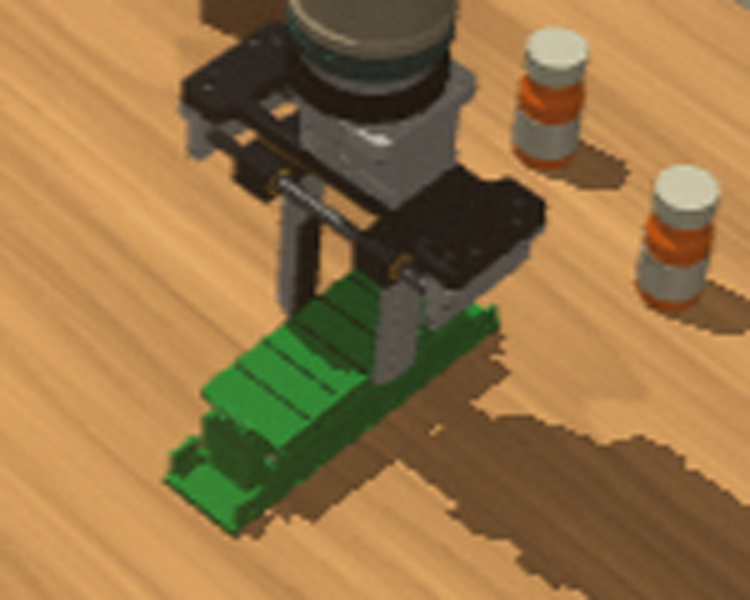

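Emit:
{"fn": "move_arm", "kwargs": {
  "moves": [
    {"gripper":0.3,"offset":[1,0,2],"angular":[0,0,0]},
    {"gripper":0.3,"offset":[1,0,4],"angular":[0,0,0]},
    {"gripper":0.3,"offset":[1,0,6],"angular":[0,0,0]},
    {"gripper":0.3,"offset":[1,0,6],"angular":[0,0,0]}
  ]
}}

```text
clock: 13.85
tool_pos: [581.8, -30.6, 236.4]
tcp_rot: [0.076, -3.138, -0.005]
wrist_force: [-4.1, -1.0, 5.8]
width: 53.1
```

```bash
python3 - <<'E'
from h import *
plan((583,-30,230),92.8)
print(arm.get_obs()["torque"])
im=get("side","side10"); cv2.imwrite("pics/side10c.png",cv2.resize(im[200:320,280:430],(750,600),interpolation=cv2.INTER_CUBIC)[:600])
E
```

```text
t 13.85 pos [581.8 -30.6 236.4] off [-1.2  0.6  6.4] ang [ 0.2 -0.2 -0. ] w 53.1 F [-4.1 -1.   5.8] q [ 0.07  0.76 -0.11  1.84  0.14  0.55  1.5 ]
[ 0.01707968  0.54749698 -0.00099614]
```

View pics/side10c.png

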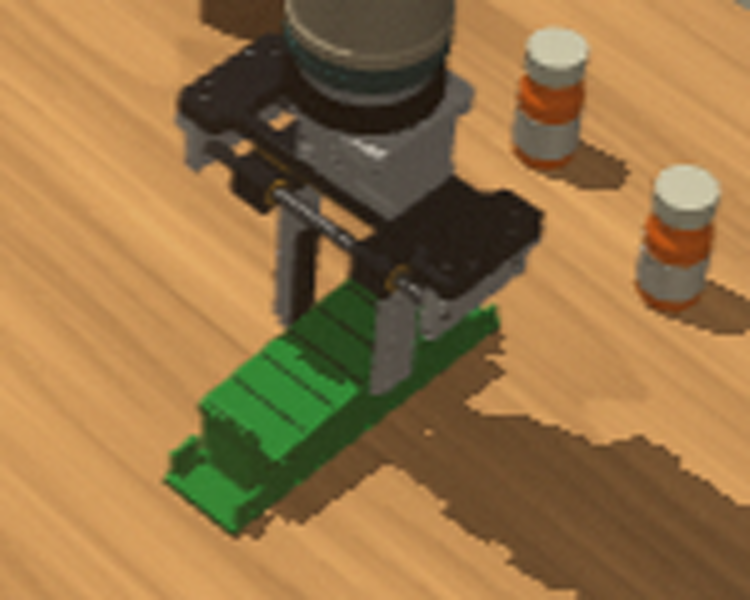

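Emit:
{"fn": "move_arm", "kwargs": {
  "moves": [
    {"gripper":0.3,"offset":[1,0,2],"angular":[0,0,0]},
    {"gripper":0.3,"offset":[1.5,0,4],"angular":[0,0,0]},
    {"gripper":0.3,"offset":[1.5,0,6],"angular":[0,0,0]},
    {"gripper":0.3,"offset":[1.5,0,7],"angular":[0,0,0]},
    {"gripper":0.3,"offset":[1.5,0,7],"angular":[0,0,0]}
  ]
}}

```text
clock: 14.52
tool_pos: [580.7, -30.6, 229.5]
tcp_rot: [0.076, -3.139, -0.005]
wrist_force: [-3.4, -0.5, 6.9]
width: 53.3
```

```bash
python3 - <<'E'
from h import *
plan((583,-30,230),92.8)
print(arm.get_obs()["torque"])
im=get("side","side11"); cv2.imwrite("pics/side11c.png",cv2.resize(im[200:320,280:430],(750,600),interpolation=cv2.INTER_CUBIC)[:600])
E
```

```text
t 14.53 pos [580.7 -30.6 229.5] off [-2.3  0.5 -0.5] ang [ 0.2 -0.1 -0. ] w 53.3 F [-3.4 -0.5  6.9] q [ 0.07  0.77 -0.1   1.84  0.14  0.53  1.5 ]
[-0.04493194  1.02654195  0.00587941]
```

View pics/side11c.png

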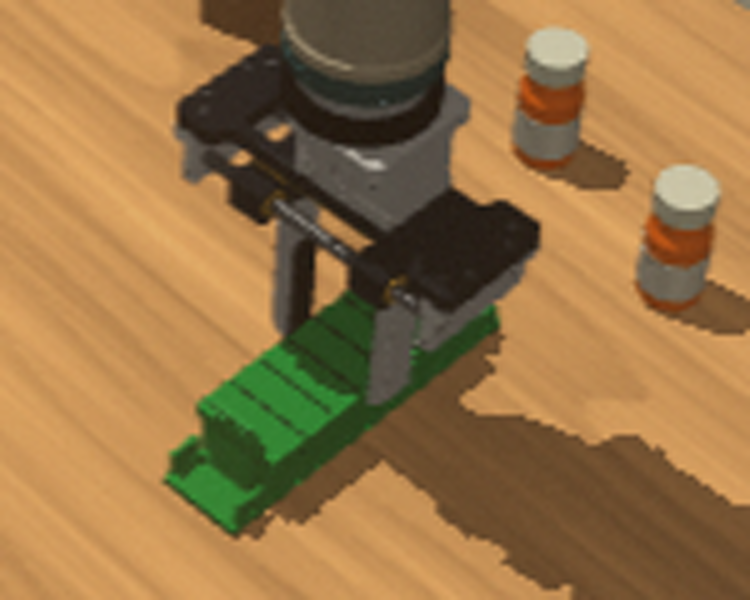

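Emit:
{"fn": "move_arm", "kwargs": {
  "moves": [
    {"gripper":0.3,"offset":[0,0,1],"angular":[0,0,0]},
    {"gripper":0.3,"offset":[0,0,2],"angular":[0,0,0]},
    {"gripper":0.3,"offset":[0,0,3],"angular":[0,0,0]},
    {"gripper":0.3,"offset":[0,0,3],"angular":[0,0,0]}
  ]
}}

```text
clock: 15.08
tool_pos: [580.6, -30.6, 229.3]
tcp_rot: [0.076, -3.139, -0.004]
wrist_force: [-8.4, 0.3, 31.2]
width: 53.3
```

```bash
python3 - <<'E'
from h import *
plan((583,-30,330),92.8)
print(arm.get_obs()["torque"])
im=get("side","side12"); cv2.imwrite("pics/side12c.png",cv2.resize(im[200:320,280:430],(750,600),interpolation=cv2.INTER_CUBIC)[:600])
E
```

```text
t 15.07 pos [580.6 -30.6 229.3] off [  -2.3    0.7 -100.7] ang [ 0.2 -0.1 -0. ] w 53.3 F [-8.4  0.3 31.2] q [ 0.07  0.77 -0.1   1.84  0.14  0.53  1.5 ]
[0.04595366 2.50543041 0.01646816]
```

View pics/side12c.png

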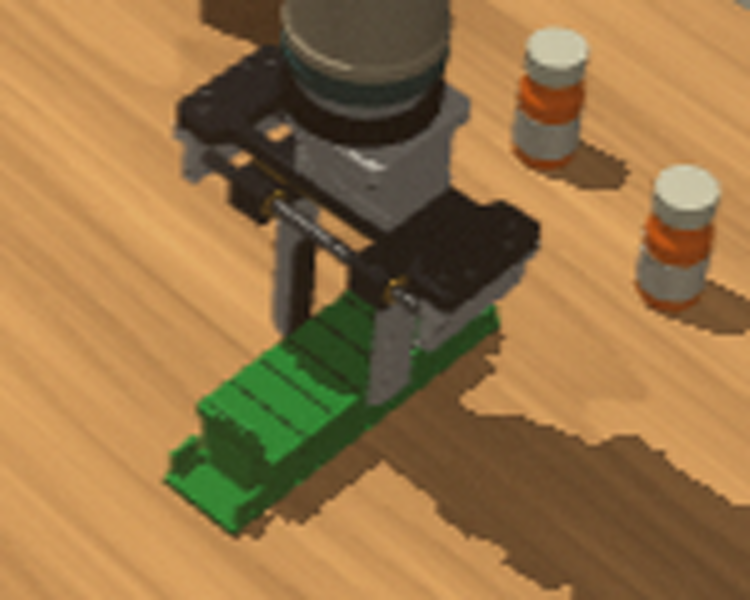

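The force rose to 31 N with no more travel, so the cover is bottomed. I'll unload, release, rise and look.

Emit:
{"fn": "move_arm", "kwargs": {
  "moves": [
    {"gripper":0.3,"offset":[0,0,-2],"angular":[0,0,0]},
    {"gripper":0.7,"offset":[0,0,-2],"angular":[0,0,0]},
    {"gripper":0.7,"offset":[0,0,-2],"angular":[0,0,0]},
    {"gripper":0.7,"offset":[0,0,-20],"angular":[0,0,0]},
    {"gripper":0.7,"offset":[0,0,-70],"angular":[0,0,0]},
    {"gripper":0.3,"offset":[0,0,-120],"angular":[0,0,0]},
    {"gripper":0,"offset":[0,0,-120],"angular":[0,0,0]}
  ]
}}

```text
clock: 16.0
tool_pos: [582.6, -31.0, 351.1]
tcp_rot: [-0.076, 3.133, 0.005]
wrist_force: [0.8, -0.1, -0.5]
width: 49.1
```

```bash
python3 - <<'E'
from h import *
plan((583,-30,330),92.8)
im=get("side","side13"); cv2.imwrite("pics/side13c.png",cv2.resize(im[220:320,290:415],(750,600),interpolation=cv2.INTER_CUBIC)[:600])
E
```

```text
t 16.0 pos [582.6 -31.  351.1] off [-0.3  0.9 21.1] ang [ 0.2  0.5 -0. ] w 49.1 F [ 0.8 -0.1 -0.5] q [ 0.09  0.6  -0.14  1.77  0.1   0.78  1.53]
```

View pics/side13c.png

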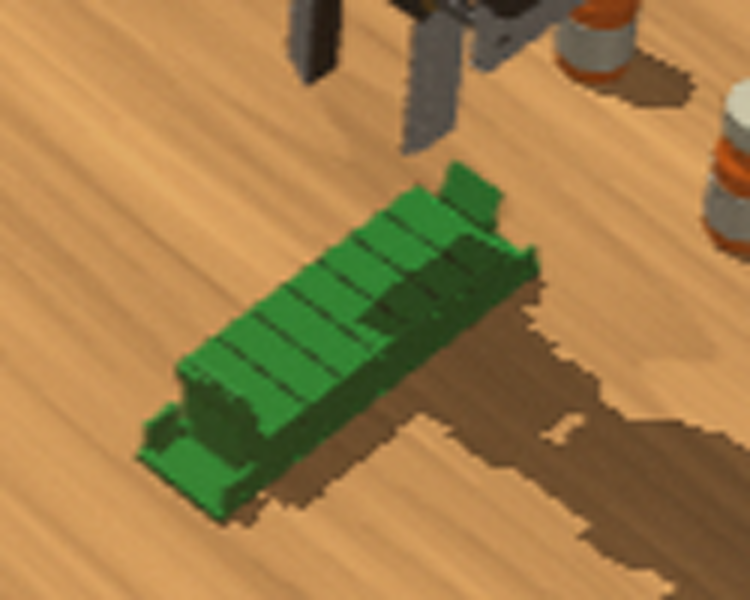

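The far clip stands above the cover at about (470,195). At the near end the clip's top doesn't show, so that end may still be up. I'll check the corner heights.

```bash
python3 - <<'E'
from h import *
th=np.radians(2.8); u=np.array([np.cos(th),np.sin(th)]);o=(582.9,-30.2)
def W(P): return np.array([o[0]+P[0]*u[0]-P[1]*u[1],o[1]+P[0]*u[1]+P[1]*u[0],P[2]])
im=cv2.imread("pics/side13.png"); big=cv2.resize(im[220:320,290:415],(750,600),interpolation=cv2.INTER_CUBIC)
for z,col in((38,(0,0,255)),(46,(255,255,0))):
  for x in(-74,74):
    for y in(-27,27):
      p=(proj("side",W((x,y,z)))-[290,220]+.5)*6; print(z,x,y,p.round(0)); cv2.circle(big,tuple(int(i) for i in p),3,col,-1)
for P in((-80,14,57),(-80,-14,57),(80,14,57),(80,-14,57)):
      p=(proj("side",W(P))-[290,220]+.5)*6; print("clip",P,p.round(0)); cv2.circle(big,tuple(int(i) for i in p),3,(255,0,255),-1)
cv2.imwrite("pics/s13ann.png",big)
im=get("top","top13")
cv2.imwrite("pics/top13c.png",cv2.resize(im[190:290,290:410],(720,600),interpolation=cv2.INTER_CUBIC))
E
```

```text
38 -74 -27 [275. 439.]
38 -74 27 [180. 366.]
38 74 -27 [516. 251.]
38 74 27 [422. 185.]
46 -74 -27 [276. 426.]
46 -74 27 [180. 353.]
46 74 -27 [518. 239.]
46 74 27 [423. 173.]
clip (-80, 14, 57) [193. 361.]
clip (-80, -14, 57) [243. 399.]
clip (80, 14, 57) [457. 163.]
clip (80, -14, 57) [506. 198.]
```

View pics/s13ann.png

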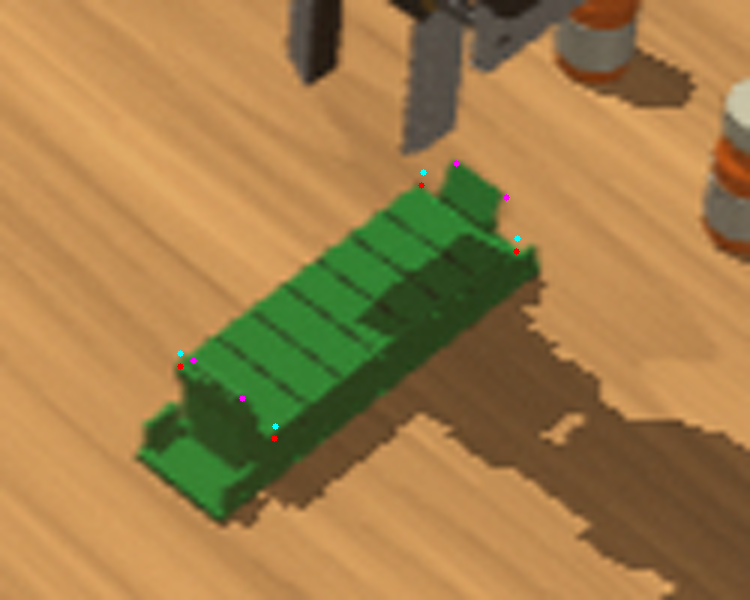

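View pics/top13c.png

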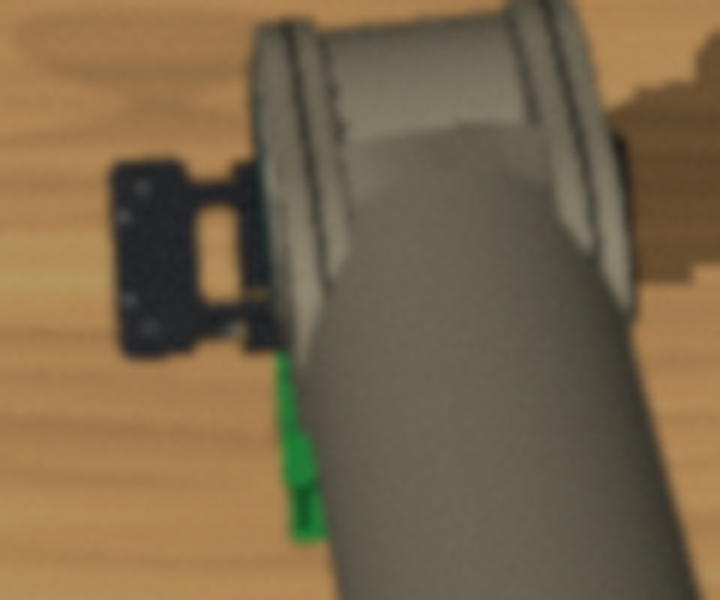

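All four cover corners land on the predicted home positions (z = 38 mm, red). The near clip's top projects right onto the cover's edge, which explains why it can't be seen. To be sure at both ends, I'll press each one from above with shut fingers and compare contact heights.

```bash
python3 - <<'E'
from h import *
plan((628,-28,248),92.8)
E
```

```text
t 16.1 pos [580.9 -31.  347. ] off [-47.2   0.4  99. ] ang [ 0.2 -0.  -0. ] w 41.2 F [-0.4 -0.4 -0.2] q [ 0.09  0.6  -0.14  1.77  0.11  0.78  1.53]
```

Emit:
{"fn": "move_arm", "kwargs": {
  "moves": [
    {"gripper":0,"offset":[-47,0,0],"angular":[0,0,0]},
    {"gripper":0,"offset":[-47,0,40],"angular":[0,0,0]},
    {"gripper":0,"offset":[-47,0,80],"angular":[0,0,0]},
    {"gripper":0,"offset":[-47,0,99],"angular":[0,0,0]},
    {"gripper":0,"offset":[-47,0,99],"angular":[0,0,0]},
    {"gripper":0,"offset":[-47,0,99],"angular":[0,0,0]}
  ],
  "newtons": 10
}}

```text
clock: 16.85
tool_pos: [628.2, -28.3, 248.1]
tcp_rot: [0.076, -3.141, -0.005]
wrist_force: [0.7, -0.2, 0.5]
width: 0.3
```

```bash
python3 - <<'E'
from h import *
plan((628,-28,237),92.8)
E
```

```text
t 16.85 pos [628.2 -28.3 248.1] off [ 0.2  0.3 11.1] ang [ 0.2  0.  -0. ] w 0.3 F [ 0.7 -0.2  0.5] q [ 0.07  0.79 -0.12  1.7   0.13  0.66  1.51]
```

Emit:
{"fn": "move_arm", "kwargs": {
  "moves": [
    {"gripper":0,"offset":[0,0,6],"angular":[0,0,0]},
    {"gripper":0,"offset":[0,0,10],"angular":[0,0,0]},
    {"gripper":0,"offset":[0,0,12],"angular":[0,0,0]},
    {"gripper":0,"offset":[0,0,13],"angular":[0,0,0]},
    {"gripper":0,"offset":[0,0,13],"angular":[0,0,0]}
  ]
}}

```text
clock: 17.48
tool_pos: [627.9, -28.3, 237.4]
tcp_rot: [0.076, -3.14, -0.005]
wrist_force: [-5.1, -0.3, 21.2]
width: 0.6
```

The +x end is solid at 237.4 (38.4 mm top) with 21 N. Now the other end.

Emit:
{"fn": "move_arm", "kwargs": {
  "moves": [
    {"gripper":0,"offset":[0,0,-20],"angular":[0,0,0]},
    {"gripper":0,"offset":[0,0,-25],"angular":[0,0,0]},
    {"gripper":0,"offset":[45,0,-25],"angular":[0,0,0]},
    {"gripper":0,"offset":[90,0,-25],"angular":[0,0,0]},
    {"gripper":0,"offset":[90,0,-20],"angular":[0,0,0]},
    {"gripper":0,"offset":[90,0,-13],"angular":[0,0,0]},
    {"gripper":0,"offset":[90,0,-13],"angular":[0,0,0]}
  ]
}}

```text
clock: 18.35
tool_pos: [538.8, -32.6, 246.5]
tcp_rot: [0.077, -3.139, -0.006]
wrist_force: [-1.4, -0.0, 0.6]
width: 0.2
```

```bash
python3 - <<'E'
from h import *
plan((538,-32,237),92.8)
E
```

```text
t 18.35 pos [538.8 -32.6 246.5] off [0.7 0.6 9.5] ang [ 0.2 -0.1  0. ] w 0.2 F [-1.4 -0.   0.6] q [ 0.08  0.71 -0.11  1.95  0.14  0.49  1.49]
```

Emit:
{"fn": "move_arm", "kwargs": {
  "moves": [
    {"gripper":0,"offset":[0,0,6],"angular":[0,0,0]},
    {"gripper":0,"offset":[0,0,9],"angular":[0,0,0]},
    {"gripper":0,"offset":[0,0,11],"angular":[0,0,0]},
    {"gripper":0,"offset":[0,0,12],"angular":[0,0,0]},
    {"gripper":0,"offset":[0,0,12],"angular":[0,0,0]}
  ]
}}

```text
clock: 18.98
tool_pos: [537.9, -32.6, 237.3]
tcp_rot: [0.077, -3.14, -0.005]
wrist_force: [-5.5, 0.2, 21.8]
width: 0.6
```

Both ends stop at the same height (237.4 and 237.3), so the cover is level and home. I'll back the arm well away for a clear view.

Emit:
{"fn": "move_arm", "kwargs": {
  "moves": [
    {"gripper":0,"offset":[0,0,-30],"angular":[0,0,0]},
    {"gripper":0,"offset":[0,0,-90],"angular":[0,0,0]},
    {"gripper":0,"offset":[0,60,-120],"angular":[0,0,0]},
    {"gripper":0,"offset":[20,120,-120],"angular":[0,0,0]},
    {"gripper":0,"offset":[40,180,-120],"angular":[0,0,0]},
    {"gripper":0,"offset":[40,240,-120],"angular":[0,0,0]},
    {"gripper":0,"offset":[40,260,-120],"angular":[0,0,0]},
    {"gripper":0,"offset":[40,260,-120],"angular":[0,0,0]}
  ]
}}

```text
clock: 19.98
tool_pos: [484.8, 226.6, 356.1]
tcp_rot: [0.083, -3.139, -0.007]
wrist_force: [0.2, -0.2, -0.7]
width: 0.3
```

```bash
python3 - <<'E'
from h import *
a=get("side","side20"); b=get("top","top20")
A=cv2.resize(a[200:400,290:490],(600,600),interpolation=cv2.INTER_CUBIC); cv2.imwrite("pics/side20c.png",A)
B=cv2.resize(b[130:280,290:520],(800,522),interpolation=cv2.INTER_CUBIC); cv2.imwrite("pics/top20c.png",B)
print(arm.get_obs()["wrist_force"].round(1),arm.get_obs()["tool_pos"])
E
```

```text
[ 0.5 -0.3 -0.5] [485.54070182 223.35328934 355.95397231]
```

View pics/side20c.png

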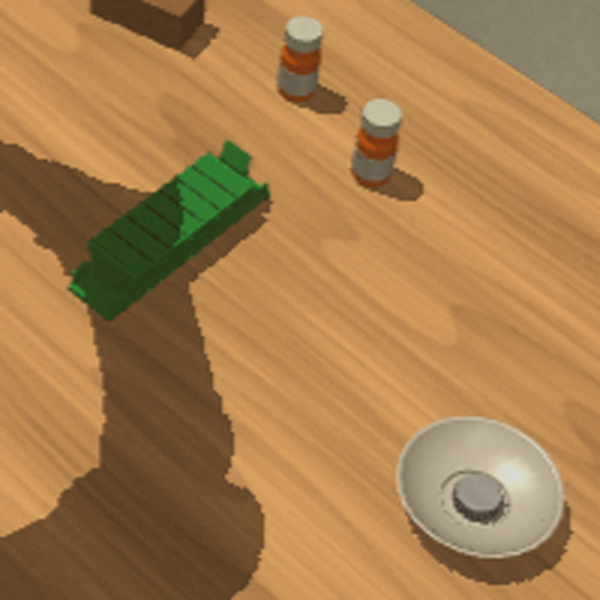

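View pics/top20c.png

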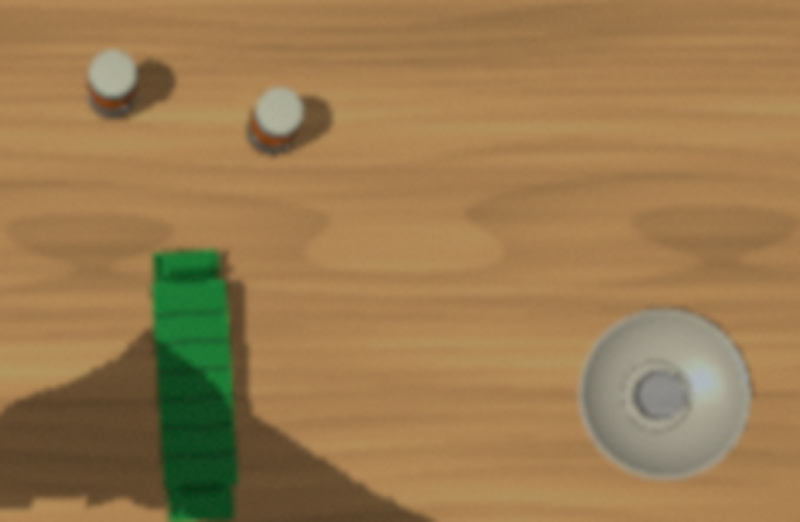

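In both views the cover lies level between the clips; the top crop shows the clip tops over its ends at (190,270) and (203,490). The cap is in the middle of the dish at (660,395), and the vials are upright where they were. Handing in.

```bash
python3 -c "
from workcell import workorder
print(workorder.job_done())"
```

```text
the job is handed in; nothing more can be done
None
```

The job is done and handed in at about 20 s of the 58 s allowed; the interface gives no verdict. I moved the cap into the dish and let go. Then I laid the smaller green cover on the organizer and pressed it down until it was home, and pressed each end again with shut fingers.

- **Cover:** both ends stopped at the same height under about 21 N (TCP 237.4 and 237.3 mm, so the top is at about 38 mm). In the side view all four corners matched the predicted home position. In the last top view both clip tops show over its ends.
- **Cap and dish:** the cap lies in the middle of the dish, which stands upright and was not disturbed.
- **Vials and carton:** the vials stand where they were. I only saw part of the carton in the last pictures, and did not re-measure any of the three.
- **Disagreements:** before lowering, one cover corner was about 1.6 pixels off, which put the cover within about 2 mm of centred. While pressing, the cover pulled about 4 N to one side, and I shifted it about 2 mm to ease that. In the side view the near clip's top lines up with the cover's edge, so the press heights and the top view had to confirm that end.

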